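Empty the tilting pan and lay out the amber

ROBOT

A 6-joint arm with a two-finger parallel gripper is mounted at the origin on a cart in front of the work surface, level with it; the furniture and walls round the work are solid. World frame = base frame: x ahead of the robot, y to its left, z up, the work surface at z = 0. Lengths are in m, angles in rad, forces in N, time in s.
With the tool pointing down it reaches from about 0.25 to 0.8 m from the base axis. Payload 3.9 kg.
Tool frame: the origin (TCP) lies between the finger pads; the fingertips stand 8 mm ahead of it and the grasp point (between the pads) lies 11 mm behind it; z points along the fingers, y is the line along which they close (so a half turn about z gives the same grasp; the last joint's range is limited). The gripper opens to 85 mm and grips with 20 to 120 N. Pads are 22 mm wide; open, the fingers measure 114 mm over their backs; the gripper's body (76 mm by 85 mm) begins 54 mm behind the grasp point. The pads swing forward as they close: fully open they stand 13 mm farther back than shut.
Start: joints at [1.143, 0.26, -0.138, 1.173, 0, 1.571], TCP at [0.218, 0.478, 0.239] pointing down, gripper open.
Joint ranges: [-2.78, 2.78], [-0.83, 1.72], [-1.28, 1.37], [-1.9, 2.12], [-1.57, 1.48], [-3.14, 3.14]. Speed limits (rad/s): [2.57, 2.57, 3.14, 3.14, 3.14, 3.14].

INTERFACE

Orientations are given as a unit quaternion [x, y, z, w].
In Python, from workcell import * gives the robot as it stands.
- The arm moves only by the shell command python3 -m jog 'ROWS' [FORCE]. ROWS is JSON, a list of rows, each a list of 5 numbers: the shift along the tool's x, y, z in cm, then the turn about the tool's z in degrees, then the opening, from 0 (shut) to 1 (fully open). A call has 1 to 12 rows; each row shifts and turns the commanded pose from where the row before left it, along the tool's axes as they then stand; what a row does not reach is not made up. A row lasts 1/8 s, in which the tool goes at most 62.5 mm and 10.7 degrees, less where a joint would pass 70% of its speed; a pose out of reach is approached as far as the arm can. A call with a gripper value outside its range is refused whole. The fingers move at their own pace and stop on an object; FORCE is the grip in N (left out, the last holds). Time passes only in rows, so rows that do not move let the fingers close. It gives the time, the measured TCP pose, the force, the opening and the grip force at its end, in the units of the state.
- get_state(): the state, without advancing time (a new reading comes with each control period).
- snapshot(name): name is "scene" or "side" or "wrist"; returns a dict with "pixels" (384x512x3 uint8, red, green, blue), "fx", "fy", "cx", "cy" (pixels), "R" (3x3) and "t" (3): a world point X has camera coordinates R X + t. Camera axes: x right, y down, z forward; pixel columns grow to the right and rows downward; lengths in m; the calibration is good to about 2 mm. A picture is of the moment at which its call begins. There is no depth.
- hand_in(): hands the job in; it is judged then, once.
Trained networks look in the newest picture that a camera, given by its name, has taken for a name from the list of things; names that differ only in an ending like _2 or _b are one class to them, and where a whole thing is asked for, a point or a joint stands for the part that bears it (a point fixed in the world has none). Each returns a list of dicts, best first, with "conf" (0 to 1); they miss things now and then, are a little off and sometimes report something else, mostly with a low value. They report only what shows in the picture. A call takes as long as a camera call.
- search_frame(camera, target): "bbox" ([left, top, right, bottom] in pixels, round what is visible of it).
- masks_of(camera, target): "region" (384x512 bool, what is visible of it) and "bbox" ([left, top, right, bottom] in pixels, round what is visible of it).
- spot_point(camera, target): "xy" ([column, row] in pixels: a listed point, or the origin of a listed thing).
The state is a dict: "time": time; "joint_positions": joint angles; "dq": joint speeds; "joint_torque": joint torques, N m; "ee_pos": TCP position; "ee_rot": TCP orientation; "force": force on the tool from outside, world axes, zero at the start; "moment": the same for the moment, N m; "finger_gap": finger opening in m; "grip_force": force on a finger pad.
Only numpy, scipy, OpenCV 4.12 (cv2) and the standard library are available. Lean on these libraries where they do the work, as an engineer would, in place of code of your own. Each camera call takes 0.05 s, during which the arm holds its last target. There are 200 camera calls.

TASK

Tip the pan with its lever, fully over to its stop, so that all the amber pieces in it slide into the white catch tray under the spout, and bring the pan back level; draw the tray towards you (it has a blue thumb pocket for this), with the amber still in it, until it comes up to the stop bar. Then lay each amber piece flat and lengthways in a compartment of the wooden rack, one to a compartment, leaving the tray by the stop bar and the loupe undisturbed.

Things in the scene. Friction and masses are not known exactly. Their poses are not given: they have to be found in the camera images.
- cradle (a joint): turn of the steel pan in its pivot stand: 0 = level (at rest), 1.05 rad = tipped fully against its stop. Friction (0.35 N m, about 3 N at the knob) holds it where it is left. The axis is the stand's x axis, 100 mm above the table; a growing angle moves the knob towards the stand's -y and dips the spout, which is on the -y side.
- pivot (a point): point on the pivot axis midway between the two green cheeks of the fixed stand, 100 mm above the table. Stand's axes: x along the pivot, roughly away from the robot; -y the side the pan pours to; z up. The cheeks, 12 mm thick at x = +-62 mm, reach from y = -16 to 96 mm and are 120 mm high, standing on the table from y = 44 mm on.
- spout (a point): middle of the open spout lip of the steel pan, at its floor; turns with the pan; at rest 60 mm to the stand's -y of the pivot axis and 6 mm below it, tipped 25 mm to the -y and 47 mm above the table. The pan is open on top, 98 mm wide (x), 145 mm long from lip to back wall (y), its walls 29 to 39 mm high.
- lever_knob (a point): centre of the red ball knob (26 mm) at the end of the tipping lever, a dark steel rod 12 mm thick that turns with the pan at x = -92 mm of the pivot (the robot's side), the knob 140 mm from the pivot axis; at rest it leans 0.5 rad from upright to the stand's +y side, tipped 0.55 rad to the -y side.
- tray_under (a point): fixed point of the stand on the table under the spout (x 0, y -60 mm of the pivot): where the middle of the catch tray stands at the start, to catch what the pan drops; height 4 mm above the table.
- tray_middle (a point): middle of the floor (4 mm above the table) of the loose white catch tray, 0.35 kg, box 170 (x) by 190 (y) mm outside, walls 4 mm thick, 9 mm high over the table. On its -x side (towards the robot) it has a blue thumb pocket.
- tray_pocket (a point): middle of the floor (4 mm above the table) of the blue thumb pocket, which is fixed to the catch tray 110 mm to the -x and 20 mm to the -y of the tray's middle: 50 by 68 mm inside (tray's x, y), its rim 12 mm above the table in front and at the sides, the tray's wall (9 mm) behind. Press a fingertip down in it and pull.
- tray_home (a point): where the middle of the catch tray is (x axis as the stand's) when its thumb pocket has been drawn up against the two rubber pads of the fixed dark steel stop bar, which lies across the tray's way nearer to the robot: 10 mm high, 130 mm long, its far pads' face 139 mm to the -x of this point.
- loupe: loose folding loupe, 29x39x16 mm; bystander at the left front. Origin under its centre.
- amber_p08_mid (a point): centre of the dark brown amber piece, flat and pointed at both ends, 28 (x) by 59 (y, long axis) by 12 (z, thin) mm, 20 g, irregular; lies in the pan at the start, may be absent; may come to rest either face up.
- amber_p14_mid (a point): centre of the honey-yellow amber piece, long and flat, tapering to one end, 31 (x) by 59 (y, long axis) by 15 (z, thin) mm, 20 g, irregular; lies in the pan at the start, may be absent; may come to rest either face up.
- amber_p09_mid (a point): centre of the light orange amber piece, short and thin, 29 (x) by 48 (y, long axis) by 13 (z, thin) mm, 20 g, irregular; lies in the pan at the start, may be absent; may come to rest either face up.
- amber_p02_mid (a point): centre of the orange-brown amber piece, broad and thick, 33 (x) by 51 (y, long axis) by 16 (z, thin) mm, 20 g, irregular; lies in the pan at the start, may be absent; may come to rest either face up.
- bay_1 (a point): centre of the floor (4 mm above the table) of compartment 1 of the fixed wooden sorting rack (112 by 290 mm); compartments are 88 mm long (x) and 54 mm wide (y), 68 mm apart along y, number 1 at the +y end, rims 4 to 5 mm above their floor, blue lining.
- bay_2 (a point): centre of the floor (4 mm above the table) of compartment 2 of the fixed wooden sorting rack (112 by 290 mm); compartments are 88 mm long (x) and 54 mm wide (y), 68 mm apart along y, number 1 at the +y end, rims 4 to 5 mm above their floor, blue lining.
- bay_3 (a point): centre of the floor (4 mm above the table) of compartment 3 of the fixed wooden sorting rack (112 by 290 mm); compartments are 88 mm long (x) and 54 mm wide (y), 68 mm apart along y, number 1 at the +y end, rims 4 to 5 mm above their floor, blue lining.
- bay_4 (a point): centre of the floor (4 mm above the table) of compartment 4 of the fixed wooden sorting rack (112 by 290 mm); compartments are 88 mm long (x) and 54 mm wide (y), 68 mm apart along y, number 1 at the +y end, rims 4 to 5 mm above their floor, blue lining.

How it is judged:
On the way, in this order (a step that is already met when the one before it is completed fails the run):
1. the pan is tipped fully over (joint beyond 0.95 rad) and every amber piece is in the catch tray (value of joint cradle above 0.95 rad and x of amber_p08_mid in the frame of tray_middle between -0.087 and 0.087 m and y of amber_p08_mid in the frame of tray_middle between -0.097 and 0.097 m and z of amber_p08_mid in the frame of tray_middle between -0.005 and 0.05 m and x of amber_p14_mid in the frame of tray_middle between -0.087 and 0.087 m and y of amber_p14_mid in the frame of tray_middle between -0.097 and 0.097 m and z of amber_p14_mid in the frame of tray_middle between -0.005 and 0.05 m and x of amber_p09_mid in the frame of tray_middle between -0.087 and 0.087 m and y of amber_p09_mid in the frame of tray_middle between -0.097 and 0.097 m and z of amber_p09_mid in the frame of tray_middle between -0.005 and 0.05 m and x of amber_p02_mid in the frame of tray_middle between -0.087 and 0.087 m and y of amber_p02_mid in the frame of tray_middle between -0.097 and 0.097 m and z of amber_p02_mid in the frame of tray_middle between -0.005 and 0.05 m), for 0.2 s.
2. the catch tray, with all the amber in it, has been drawn up to the stop bar (its middle within 30 mm of tray_home) (horizontal distance between tray_middle and tray_home below 0.03 m and x of amber_p08_mid in the frame of tray_middle between -0.087 and 0.087 m and y of amber_p08_mid in the frame of tray_middle between -0.097 and 0.097 m and z of amber_p08_mid in the frame of tray_middle between -0.005 and 0.05 m and x of amber_p14_mid in the frame of tray_middle between -0.087 and 0.087 m and y of amber_p14_mid in the frame of tray_middle between -0.097 and 0.097 m and z of amber_p14_mid in the frame of tray_middle between -0.005 and 0.05 m and x of amber_p09_mid in the frame of tray_middle between -0.087 and 0.087 m and y of amber_p09_mid in the frame of tray_middle between -0.097 and 0.097 m and z of amber_p09_mid in the frame of tray_middle between -0.005 and 0.05 m and x of amber_p02_mid in the frame of tray_middle between -0.087 and 0.087 m and y of amber_p02_mid in the frame of tray_middle between -0.097 and 0.097 m and z of amber_p02_mid in the frame of tray_middle between -0.005 and 0.05 m), for 0.2 s.
At the end, for the whole second after the job is handed in: Each amber piece lies at rest in its own compartment: centre within 25 mm along, 14 mm across and 14.5 mm above the floor, within 0.4 rad of flat (either face) and 0.35 rad of lengthways; the pan is level (under 0.1 rad); the tray is within 60 mm of tray_home (((x of amber_p08_mid in the frame of bay_1 between -0.025 and 0.025 m and y of amber_p08_mid in the frame of bay_1 between -0.014 and 0.014 m and z of amber_p08_mid in the frame of bay_1 between 0 and 0.0145 m) or (x of amber_p08_mid in the frame of bay_2 between -0.025 and 0.025 m and y of amber_p08_mid in the frame of bay_2 between -0.014 and 0.014 m and z of amber_p08_mid in the frame of bay_2 between 0 and 0.0145 m) or (x of amber_p08_mid in the frame of bay_3 between -0.025 and 0.025 m and y of amber_p08_mid in the frame of bay_3 between -0.014 and 0.014 m and z of amber_p08_mid in the frame of bay_3 between 0 and 0.0145 m) or (x of amber_p08_mid in the frame of bay_4 between -0.025 and 0.025 m and y of amber_p08_mid in the frame of bay_4 between -0.014 and 0.014 m and z of amber_p08_mid in the frame of bay_4 between 0 and 0.0145 m)) and angle between the y axis of each of amber_p08_mid, amber_p14_mid, amber_p09_mid, amber_p02_mid and the x axis of bay_1, either way round below 0.35 rad and (angle between amber_p08_mid's own z axis and vertical below 0.4 rad or angle between amber_p08_mid's own z axis and vertical above 2.74 rad) and linear speed of each of amber_p08, amber_p14, amber_p09, amber_p02 below 0.02 m/s and ((x of amber_p14_mid in the frame of bay_1 between -0.025 and 0.025 m and y of amber_p14_mid in the frame of bay_1 between -0.014 and 0.014 m and z of amber_p14_mid in the frame of bay_1 between 0 and 0.0145 m) or (x of amber_p14_mid in the frame of bay_2 between -0.025 and 0.025 m and y of amber_p14_mid in the frame of bay_2 between -0.014 and 0.014 m and z of amber_p14_mid in the frame of bay_2 between 0 and 0.0145 m) or (x of amber_p14_mid in the frame of bay_3 between -0.025 and 0.025 m and y of amber_p14_mid in the frame of bay_3 between -0.014 and 0.014 m and z of amber_p14_mid in the frame of bay_3 between 0 and 0.0145 m) or (x of amber_p14_mid in the frame of bay_4 between -0.025 and 0.025 m and y of amber_p14_mid in the frame of bay_4 between -0.014 and 0.014 m and z of amber_p14_mid in the frame of bay_4 between 0 and 0.0145 m)) and (angle between amber_p14_mid's own z axis and vertical below 0.4 rad or angle between amber_p14_mid's own z axis and vertical above 2.74 rad) and ((x of amber_p09_mid in the frame of bay_1 between -0.025 and 0.025 m and y of amber_p09_mid in the frame of bay_1 between -0.014 and 0.014 m and z of amber_p09_mid in the frame of bay_1 between 0 and 0.0145 m) or (x of amber_p09_mid in the frame of bay_2 between -0.025 and 0.025 m and y of amber_p09_mid in the frame of bay_2 between -0.014 and 0.014 m and z of amber_p09_mid in the frame of bay_2 between 0 and 0.0145 m) or (x of amber_p09_mid in the frame of bay_3 between -0.025 and 0.025 m and y of amber_p09_mid in the frame of bay_3 between -0.014 and 0.014 m and z of amber_p09_mid in the frame of bay_3 between 0 and 0.0145 m) or (x of amber_p09_mid in the frame of bay_4 between -0.025 and 0.025 m and y of amber_p09_mid in the frame of bay_4 between -0.014 and 0.014 m and z of amber_p09_mid in the frame of bay_4 between 0 and 0.0145 m)) and (angle between amber_p09_mid's own z axis and vertical below 0.4 rad or angle between amber_p09_mid's own z axis and vertical above 2.74 rad) and ((x of amber_p02_mid in the frame of bay_1 between -0.025 and 0.025 m and y of amber_p02_mid in the frame of bay_1 between -0.014 and 0.014 m and z of amber_p02_mid in the frame of bay_1 between 0 and 0.0145 m) or (x of amber_p02_mid in the frame of bay_2 between -0.025 and 0.025 m and y of amber_p02_mid in the frame of bay_2 between -0.014 and 0.014 m and z of amber_p02_mid in the frame of bay_2 between 0 and 0.0145 m) or (x of amber_p02_mid in the frame of bay_3 between -0.025 and 0.025 m and y of amber_p02_mid in the frame of bay_3 between -0.014 and 0.014 m and z of amber_p02_mid in the frame of bay_3 between 0 and 0.0145 m) or (x of amber_p02_mid in the frame of bay_4 between -0.025 and 0.025 m and y of amber_p02_mid in the frame of bay_4 between -0.014 and 0.014 m and z of amber_p02_mid in the frame of bay_4 between 0 and 0.0145 m)) and (angle between amber_p02_mid's own z axis and vertical below 0.4 rad or angle between amber_p02_mid's own z axis and vertical above 2.74 rad) and value of joint cradle below 0.1 rad and horizontal distance between tray_middle and tray_home below 0.06 m); the robot touches nothing.
It fails at once if the loupe is shifted by more than 50 mm (distance of loupe from where it was at the start of the episode above 0.05 m).
Of amber_p08, amber_p14, amber_p09, amber_p02 only 3 to 4 are there at a start; the rules pass over those that are not, and their reading is None.
At some moment in a run one of catch_tray may be knocked a few centimetres aside while the robot is not near it.
Once in a run the grip may slacken for a moment while it holds something.
It also fails if it takes over 210 s, if anything falls off the work surface, if the arm or the gripper's body presses on something with over 40 N, if the wrist force passes 120 N, or if a joint passes its speed limit or range.

## Working session

There is one attempt and no reset: what is moved stays moved. The work goes in short steps, Python scripts to look and compute and a shell command to move; the robot and the scene stay as the last step left them, time stands still between calls to the robot, and variables do not carry over. Pictures are saved under pics/ and viewed, at most 14 in all, crops included, and the job is handed in when it is done.

```bash
mkdir -p pics; cat > h.py <<'E'
from workcell import *
import numpy as np, cv2
from scipy.spatial.transform import Rotation as Ro
def snap(n,f=None):
    s=snapshot(n)
    if f: cv2.imwrite('pics/'+f,cv2.cvtColor(s['pixels'],cv2.COLOR_RGB2BGR))
    return s
def ray(s,px):
    R=np.array(s['R']);t=np.array(s['t'])
    d=R.T@np.array([(px[0]-s['cx'])/s['fx'],(px[1]-s['cy'])/s['fy'],1]);return -R.T@t,d
def atz(s,px,z):
    o,d=ray(s,px);return o+d*(z-o[2])/d[2]
def proj(s,X):
    c=np.array(s['R'])@np.array(X)+np.array(s['t']);return np.array([c[0]/c[2]*s['fx']+s['cx'],c[1]/c[2]*s['fy']+s['cy']])
def tool(target):
    st=get_state();R=Ro.from_quat(st['ee_rot']);return R.inv().apply(np.array(target)-np.array(st['ee_pos']))*100
E
python3 - <<'E'
from h import *
st=get_state();print(st)
print(Ro.from_quat(st['ee_rot']).as_matrix().round(3))
Z=dict(pivot=.1,spout=.094,lever_knob=.1+.14*np.cos(.5),tray_under=.004,tray_middle=.004,tray_pocket=.004,tray_home=.004,loupe=0,bay_1=.004,bay_2=.004,bay_3=.004,bay_4=.004,amber_p08_mid=.1,amber_p14_mid=.1,amber_p09_mid=.1,amber_p02_mid=.1)
for c in ('scene','side'):
    s=snap(c,c+'0.png')
    print(c,'cam',(-np.array(s['R']).T@np.array(s['t'])).round(3))
    for k,z in Z.items():
        r=spot_point(c,k)
        for q in r[:1]: print(k,np.round(q['conf'],2),np.round(q['xy'],1),atz(s,q['xy'],z).round(4))
E
```

```text
{'time': 0.0, 'joint_positions': array([ 1.14297775e+00,  2.60686843e-01, -1.39360195e-01,  1.17272019e+00,
       -1.73132274e-05,  1.57081366e+00]), 'dq': array([-0.001396  , -0.00097751, -0.00175028, -0.00043157, -0.00013782,
       -0.00212353]), 'joint_torque': array([ 1.14376515e-03, -4.05682468e+01,  2.53920203e+01,  1.88393419e-02,
        1.59743181e-04, -4.52187535e-06]), 'ee_pos': array([0.21754317, 0.47707267, 0.23846678]), 'ee_rot': array([ 2.12290059e-01,  9.77206201e-01, -9.64827922e-04, -2.00724988e-04]), 'force': array([ 0.20452215, -0.00177262,  0.61101879]), 'moment': array([0.02915551, 0.06148729, 0.02610291]), 'grip_force': 0.0, 'finger_gap': 0.08528203605144903}
[[-0.91   0.415 -0.001]
 [ 0.415  0.91  -0.002]
 [-0.    -0.002 -1.   ]]
scene cam [-0.478 -0.505  1.205]
pivot 0.76 [241.3 167.1] [0.7022 0.1477 0.1   ]
spout 0.76 [253.4 167.6] [0.7289 0.1066 0.094 ]
lever_knob 0.98 [213.7 150. ] [0.6107 0.2141 0.2229]
tray_middle 0.91 [258.7 186.5] [0.7273 0.0799 0.004 ]
tray_pocket 0.84 [251. 205.] [0.6148 0.0572 0.004 ]
loupe 0.51 [152.7 214.6] [0.393  0.3703 0.    
[... 438 characters left out ...]
1429 0.1   ]
spout 0.62 [210.2 231.8] [0.7077 0.0994 0.094 ]
lever_knob 0.94 [241.2 227.4] [0.6112 0.213  0.2229]
tray_middle 0.53 [265.2 204.2] [ 0.511  -0.1233  0.004 ]
tray_pocket 0.73 [238.1 241.5] [0.619  0.0622 0.004 ]
loupe 0.68 [325.2 313.3] [0.376  0.3527 0.    ]
bay_1 0.75 [256.9 181.4] [ 0.5331 -0.2624  0.004 ]
bay_2 0.75 [256.9 181.4] [ 0.5331 -0.2624  0.004 ]
bay_3 0.75 [256.9 181.4] [ 0.5331 -0.2624  0.004 ]
bay_4 0.75 [256.9 181.4] [ 0.5331 -0.2624  0.004 ]
amber_p08_mid 0.39 [216.4 256.2] [0.6865 0.2075 0.1   ]
amber_p14_mid 0.37 [217.5 255.6] [0.6832 0.2053 0.1   ]
amber_p09_mid 0.19 [236.8 241.6] [0.6241 0.1517 0.1   ]
amber_p02_mid 0.57 [215.  239.5] [0.6915 0.1394 0.1   ]
```

```bash
python3 - <<'E'
import cv2
a=cv2.imread('pics/scene0.png');cv2.imwrite('pics/scene0c.png',cv2.resize(a[110:310,130:390],None,fx=3,fy=3,interpolation=cv2.INTER_CUBIC))
a=cv2.imread('pics/side0.png');cv2.imwrite('pics/side0c.png',cv2.resize(a[140:340,150:410],None,fx=3,fy=3,interpolation=cv2.INTER_CUBIC))
E
```

```text
(no output)
```

View pics/scene0c.png

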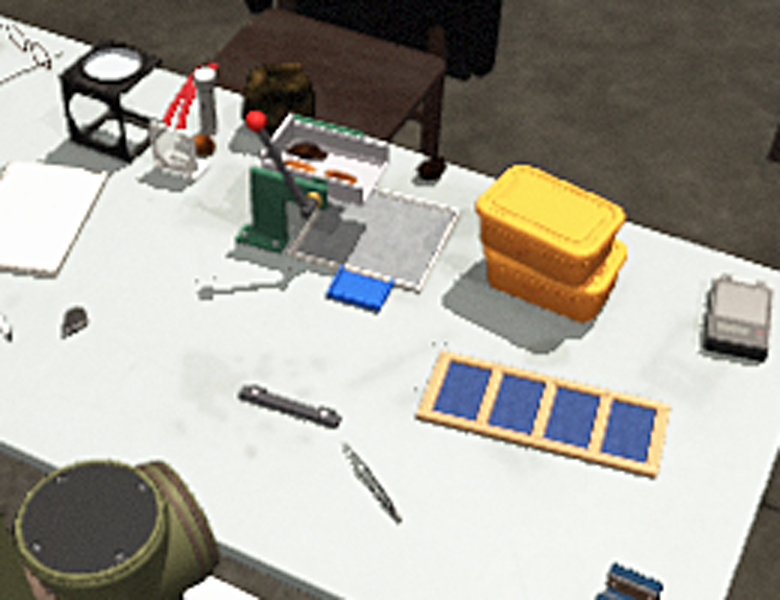

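View pics/side0c.png

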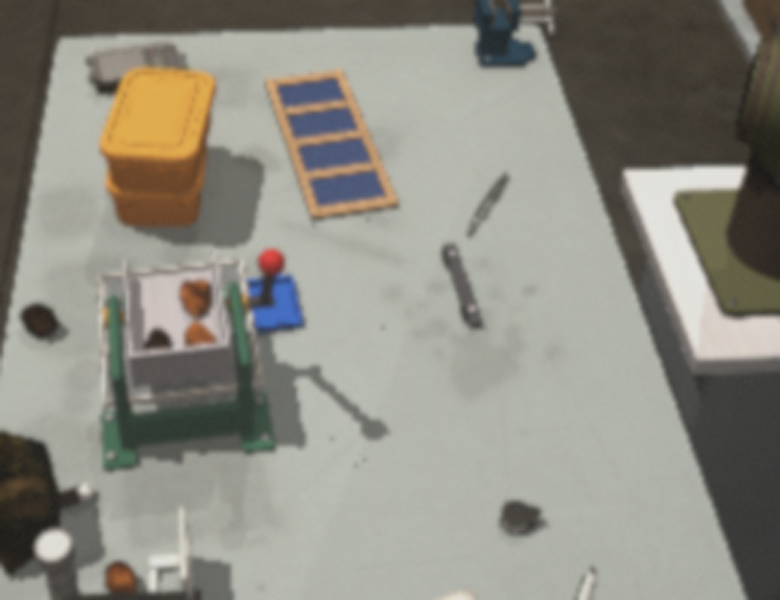

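The pictures show the knob at scene crop (256,120) and the blue pocket at (360,288). The stop bar runs from (240,388) to (340,415), the rack is at (540,412), and three amber pieces show in the pan. Next I'll take the yaw and bays from colour masks.

```bash
python3 - <<'E'
from h import *
for c in ('scene','side'):
    s=snap(c); hsv=cv2.cvtColor(s['pixels'],cv2.COLOR_RGB2HSV)
    m=cv2.inRange(hsv,(105,120,60),(130,255,255)); n,l,stt,cen=cv2.connectedComponentsWithStats(m)
    for i in range(1,n):
        if stt[i,4]>60:
            pts=np.argwhere(l==i)[:,::-1]
            W=np.array([atz(s,p,.006)[:2] for p in pts]).astype(np.float32)
            r=cv2.minAreaRect(W*1000); print(c,stt[i,4],cen[i].round(1),W.mean(0).round(4),np.round(r[0]),np.round(r[1]),round(r[2],1))
    bar=[(210,239.5),(243.3,249)] if c=='scene' else [(150+445/3,140+248/3),(150+475/3,140+325/3)]
    B=np.array([atz(s,p,.008)[:2] for p in bar]);print('bar',B.round(3).tolist())
    if c=='scene':
        for k in ((291,256),(418,288),(460,208),(345,270),):
            print('tray corner',atz(s,(130+k[0]/3,110+k[1]/3),.009).round(3))
    for k in ('lever_knob','pivot','tray_middle'):
        for q in masks_of(c,k)[:1]:
            p=np.argwhere(q['region'])[:,::-1]
            print(k,q['conf'],q['bbox'],p.mean(0).round(1))
            if k=='tray_middle':
                W=np.array([atz(s,x,.007)[:2] for x in p]).astype(np.float32)*1000;print(cv2.minAreaRect(W))
E
```

```text
scene 195 [249.3 206.1] [0.6042 0.0595] [605.  60.] [60. 77.] 8.1
scene 229 [283.8 239.9] [ 0.5078 -0.1341] [ 509. -134.] [81. 49.] 9.8
scene 238 [302.  244.3] [ 0.5194 -0.2013] [ 520. -201.] [81. 49.] 9.3
scene 240 [320.5 248.7] [ 0.5311 -0.2683] [ 532. -268.] [80. 49.] 9.6
scene 249 [339.3 253.4] [ 0.5424 -0.3354] [ 543. -335.] [81. 50.] 9.9
bar [[0.382, 0.104], [0.399, -0.025]]
tray corner [0.614 0.166 0.009]
tray corner [ 0.639 -0.012  0.009]
tray corner [0.812 0.006 0.009]
tray corner [0.624 0.089 0.009]
lever_knob 0.84 [212.0, 146.5, 260.8, 180.6] [237.  162.6]
pivot 0.94 [207.3, 148.7, 259.7, 194.8] [231.3 167.5]
tray_middle 0.75 [227.9, 171.2, 286.7, 214.8] [254.7 190.9]
((688.3993530273438, 88.71708679199219), (237.7017822265625, 194.5188446044922), 4.787503242492676)
side 172 [242.7 242. ] [0.6034 0.0671] [606.  59.] [79. 47.] 88.6
bar [[0.401, -0.014], [0.386, 0.109]]
lever_knob 0.57 [192.3, 220.6, 246.8, 266.1] [210.9 248.1]
pivot 0.7 [187.7, 224.2, 244.5, 296.4] [210.1 261.5]
tray_middle 0.64 [183.1, 229.6, 252.9, 272.9] [219.1 249.4]
((690.8298950195312, 93.67088317871094), (227.13461303710938, 198.2808837890625), 5.7155327796936035)
```

```bash
python3 -m jog '[[0,0,-2,-11,0.55],[0,0,-2,-11,0.55],[0,0,-2,-10,0.55],[-4,-3.5,0,0,0.55],[-4,-3.5,0,0,0.55],[-4,-3.5,0,0,0.55],[-4,-3.5,0,0,0.55],[-4,-3.5,0,0,0.55],[-4,-3.5,0,0,0.55],[-4,-3.5,0,0,0.55],[-4,-3.5,0,0,0.55],[-3,-3,0,0,0.55]]'; python3 -c "
from h import *
print(tool([.611,.2135,.212]),get_state()['joint_positions'], Ro.from_quat(get_state()['ee_rot']).as_matrix().round(3))"
```

```text
time: 3.6
ee_pos: [0.6046, 0.2111, 0.299]
ee_rot: [-0.06, 0.998, 0.0, 0.0]
force: [0.3, -0.3, 0.0]
finger_gap: 0.0471
grip_force: 0.0
[-0.66508752  0.1644703   8.69630823] [ 3.35893391e-01  4.55926484e-01  3.12448135e-01  1.42720594e+00
 -2.90235813e-05  2.15129487e-01] [[-0.993 -0.12   0.   ]
 [-0.12   0.993  0.   ]
 [-0.    -0.    -1.   ]]
```

```bash
python3 -m jog '[[-0.6,0.1,2.5,0,0.55],[0,0,2.5,0,0.55],[0,0,2,0,0.55],[0,0,1,0,0.55],[0,-0.7,0,0,0.55],[0,-0.7,0,0,0.55],[0,-0.7,0,0,0.55],[0,-0.7,0,0,0.55],[0,-0.7,0,0,0.55],[0,-0.7,0,0,0.55]]'; python3 -m jog '[[0,-0.7,0,0,0.55],[0,-0.7,0,0,0.55],[0,-0.7,0,0,0.55],[0,-0.7,0,0,0.55],[0,-0.7,0,0,0.55],[0,-0.7,0,0,0.55],[0,-0.7,0,0,0.55],[0,-0.7,0,0,0.55]]'
```

```text
time: 4.85
ee_pos: [0.6149, 0.1743, 0.2218]
ee_rot: [-0.061, 0.998, 0.003, 0.002]
force: [-1.3, 5.0, 3.4]
finger_gap: 0.0468
grip_force: 2.6
time: 5.85
ee_pos: [0.6202, 0.1163, 0.219]
ee_rot: [-0.061, 0.998, -0.0, -0.001]
force: [-1.2, 3.7, 1.9]
finger_gap: 0.047
grip_force: 1.5
```

```bash
python3 -m jog '[[0,-0.7,0,0,0.55],[0,-0.7,0,0,0.55],[0,-0.7,0,0,0.55],[0,-0.7,0,0,0.55],[0,-0.7,0,0,0.55],[0,-0.7,0,0,0.55],[0,-0.6,0,0,0.55]]'; python3 -m jog '[[0,-0.3,0,0,0.55],[0,-0.3,0,0,0.55],[0,0,0,0,0.55],[0,0,0,0,0.55]]'
```

```text
time: 6.72
ee_pos: [0.6265, 0.069, 0.2192]
ee_rot: [-0.061, 0.998, 0.0, 0.0]
force: [-0.1, 3.9, -3.5]
finger_gap: 0.0469
grip_force: 2.2
time: 7.22
ee_pos: [0.6272, 0.0631, 0.2195]
ee_rot: [-0.061, 0.998, -0.0, 0.0]
force: [-0.7, 2.6, -2.1]
finger_gap: 0.0471
grip_force: 1.3
```

```bash
python3 - <<'E'
from h import *
s=snap('scene');a=cv2.cvtColor(s['pixels'],cv2.COLOR_RGB2BGR)
b=cv2.resize(a[120:230,190:320],None,fx=4,fy=4,interpolation=cv2.INTER_CUBIC)
s=snap('side');a=cv2.cvtColor(s['pixels'],cv2.COLOR_RGB2BGR)
c=cv2.resize(a[190:300,165:235],None,fx=4,fy=4,interpolation=cv2.INTER_CUBIC)
cv2.imwrite('pics/tip.png',np.hstack([b,c]))
E
```

```text
(no output)
```

View pics/tip.png

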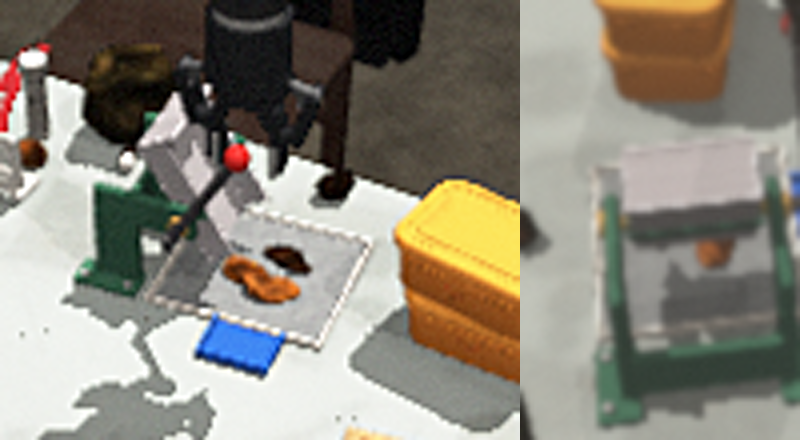

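The amber pieces (dark at crop (288,260), orange at (262,278)) lie in the tray under the tipped pan. I'll push on until the stop is felt.

```bash
python3 -m jog '[[0,-0.4,0,0,0.55],[0,-0.4,0,0,0.55],[0,0,0,0,0.55]]';python3 -m jog '[[0,-0.4,0,0,0.55],[0,-0.3,0,0,0.55],[0,0,0,0,0.55]]'
```

```text
time: 7.7
ee_pos: [0.6276, 0.0596, 0.2191]
ee_rot: [-0.062, 0.998, 0.005, -0.0]
force: [-1.8, 14.8, -2.4]
finger_gap: 0.0471
grip_force: 7.2
time: 8.07
ee_pos: [0.6278, 0.059, 0.2188]
ee_rot: [-0.064, 0.998, 0.011, -0.001]
force: [-1.5, 30.6, -3.6]
finger_gap: 0.0474
grip_force: 14.8
```

```bash
python3 -m jog '[[0,1.2,0,0,0.55],[0,1.4,0,0,0.55],[0,1.4,0,0,0.55],[0,1.4,0,0,0.55],[0,1.4,0,0,0.55],[0,1.4,0,0,0.55],[0,1.4,0,0,0.55],[0,1.4,0,0,0.55],[0,1.4,0,0,0.55],[0,1.4,0,0,0.55],[0,1.4,0,0,0.55],[0,0,0,0,0.55]]';python3 -m jog '[[0,0.5,0,0,0.55],[0,0.5,0,0,0.55],[0,0.4,0,0,0.55],[0,0,0,0,0.55]]'
```

```text
time: 9.57
ee_pos: [0.6099, 0.201, 0.2189]
ee_rot: [-0.062, 0.998, 0.001, -0.001]
force: [0.3, 0.2, -0.4]
finger_gap: 0.0468
grip_force: 0.0
time: 10.07
ee_pos: [0.6087, 0.2134, 0.2193]
ee_rot: [-0.061, 0.998, 0.0, -0.0]
force: [0.1, -0.9, -1.5]
finger_gap: 0.0467
grip_force: 0.7
```

```bash
python3 -m jog '[[0,0.5,0,0,0.55],[0,0.4,0,0,0.55],[0,0,0,0,0.55]]';python3 -m jog '[[0,0.4,0,0,0.55],[0,0.2,0,0,0.55],[0,0,0,0,0.55]]'
```

```text
time: 10.45
ee_pos: [0.6078, 0.221, 0.2192]
ee_rot: [-0.061, 0.998, -0.002, 0.0]
force: [1.0, -6.4, -0.9]
finger_gap: 0.0469
grip_force: 3.0
time: 10.82
ee_pos: [0.6078, 0.2215, 0.2189]
ee_rot: [-0.059, 0.998, -0.007, 0.0]
force: [2.9, -18.0, -1.9]
finger_gap: 0.047
grip_force: 9.3
```

```bash
python3 -m jog '[[0,-1.4,0,0,0.55],[0,-0.2,-2,0,0.55],[0,0,-3,0,0.5],[0,0,-3,0,0.2],[3,-5,0,0,0],[0,-5,0,0,0]]'; python3 - <<'E'
from h import *
s=snap('scene','s2.png')
hsv=cv2.cvtColor(s['pixels'],cv2.COLOR_RGB2HSV)
m=cv2.inRange(hsv,(105,120,60),(130,255,255)); n,l,stt,cen=cv2.connectedComponentsWithStats(m)
for i in range(1,n):
    if stt[i,4]>60:
        W=np.array([atz(s,p,.006)[:2] for p in np.argwhere(l==i)[:,::-1]]).astype(np.float32)
        print(stt[i,4],cv2.minAreaRect(W*1000))
for k in ('tray_pocket','tray_middle'): print(k,[(q['conf'],atz(s,q['xy'],.004).round(4)) for q in spot_point('scene',k)[:1]])
for k in ('amber_p08_mid','amber_p14_mid','amber_p09_mid','amber_p02_mid'):
    print(k,[(round(q['conf'],2),atz(s,q['xy'],.011).round(4)) for q in spot_point('scene',k)[:3]])
print(tool([.594,.056,.1]))
E
```

```text
time: 11.58
ee_pos: [0.59, 0.1099, 0.3006]
ee_rot: [-0.062, 0.998, 0.001, 0.001]
force: [1.7, 0.6, -0.9]
finger_gap: 0.0001
grip_force: 0.0
196 ((605.4567260742188, 60.22383117675781), (59.686676025390625, 77.0447006225586), 8.0907564163208)
229 ((508.552978515625, -133.73660278320312), (80.7911605834961, 48.892311096191406), 9.833226203918457)
238 ((520.1451416015625, -201.359130859375), (81.15743255615234, 49.0157356262207), 9.329122543334961)
240 ((532.1021118164062, -267.9400634765625), (80.20225524902344, 49.22077560424805), 9.567288398742676)
249 ((543.4901123046875, -335.09490966796875), (80.54393768310547, 49.73769760131836), 9.86689567565918)
tray_pocket [(0.69, array([0.6113, 0.059 , 0.004 ]))]
tray_middle [(0.61, array([0.7372, 0.0826, 0.004 ]))]
amber_p08_mid [(0.54, array([0.619, 0.051, 0.011])), (0.44, array([0.7548, 0.0893, 0.011 ]))]
amber_p14_mid [(0.71, array([0.7444, 0.0738, 0.011 ])), (0.5, array([0.6865, 0.0608, 0.011 ]))]
amber_p09_mid []
amber_p02_mid [(0.38, array([0.7002, 0.1103, 0.011 ])), (0.3, array([0.8559, 0.3627, 0.011 ]))]
[ 0.42984631 -5.47823042 19.93691367]
```

```bash
python3 -m jog '[[0.2,-2.7,0,0,0],[0,-2.7,3,0,0],[0,0,5,0,0],[0,0,5,0,0],[0,0,5,0,0],[0,0,5,0,0],[0,0,3.5,0,0],[0,0,1.5,0,0],[0,0,0.5,0,0],[0,0,0,0,0]]'
```

```text
time: 13.18
ee_pos: [0.597, 0.0559, 0.0153]
ee_rot: [-0.061, 0.998, 0.0, 0.001]
force: [0.3, 0.4, 0.8]
finger_gap: 0.0
grip_force: 0.0
```

Now press lightly and draw.

```bash
python3 -m jog '[[0,0,0.4,0,0],[0.3,0,0,0,0],[0.8,0,0,0,0],[0.8,0,0,0,0],[0.8,0,0,0,0],[0,0,0,0,0]]'; python3 - <<'E'
from h import *
s=snap('scene')
hsv=cv2.cvtColor(s['pixels'],cv2.COLOR_RGB2HSV)
m=cv2.inRange(hsv,(105,120,60),(130,255,255)); n,l,stt,cen=cv2.connectedComponentsWithStats(m)
W=np.array([atz(s,p,.006)[:2] for p in np.argwhere(l==1+stt[1:,4].argmax())[:,::-1]])
for i in range(1,n):
    if stt[i,4]>60: print(stt[i],atz(s,cen[i],.006))
E
```

```text
time: 13.92
ee_pos: [0.5707, 0.0523, 0.0121]
ee_rot: [-0.061, 0.998, 0.0, 0.002]
force: [3.3, 0.5, 8.8]
finger_gap: 0.0001
grip_force: 6.2
[238 205  22  14 138] [0.57542918 0.04633737 0.006     ]
[275 231  18  19 228] [ 0.50746612 -0.13419865  0.006     ]
[293 235  19  20 238] [ 0.51917176 -0.20138351  0.006     ]
[312 239  18  20 240] [ 0.53110591 -0.26844732  0.006     ]
[331 244  17  20 250] [ 0.54205829 -0.33543049  0.006     ]
```

```bash
python3 -m jog '[[1,0,0,0,0],[1.2,0,0,0,0],[1.2,0,0,0,0],[1.2,0,0,0,0],[1.2,0,0,0,0],[1.2,0,0,0,0],[1.2,0,0,0,0],[1.2,0,0,0,0],[1.2,0,0,0,0],[1.2,0,0,0,0],[0.8,0,0,0,0],[0,0,0,0,0]]'; python3 -m jog '[[0.6,0,0,0,0],[0.6,0,0,0,0],[0,0,0,0,0]]'
```

```text
time: 15.48
ee_pos: [0.4464, 0.037, 0.012]
ee_rot: [-0.061, 0.998, 0.0, 0.003]
force: [2.4, 0.4, 10.7]
finger_gap: 0.0003
grip_force: 7.2
time: 15.85
ee_pos: [0.4354, 0.0357, 0.012]
ee_rot: [-0.061, 0.998, 0.0, 0.004]
force: [5.0, 0.4, 10.1]
finger_gap: -0.0007
grip_force: 6.5
```

```bash
python3 -m jog '[[0.5,0,0,0,0],[0.5,0,0,0,0],[0,0,0,0,0]]';python3 -m jog '[[0.4,0,0,0,0],[0.4,0,0,0,0],[0,0,0,0,0]]'; python3 - <<'E'
from h import *
s=snap('scene','s3.png');a=cv2.imread('pics/s3.png')
cv2.imwrite('pics/s3c.png',cv2.resize(a[150:290,170:370],None,fx=4,fy=4,interpolation=cv2.INTER_CUBIC))
E
```

```text
time: 16.23
ee_pos: [0.4257, 0.0345, 0.012]
ee_rot: [-0.061, 0.998, 0.0, 0.004]
force: [4.2, -0.1, 9.6]
finger_gap: 0.0001
grip_force: 6.4
time: 16.6
ee_pos: [0.4184, 0.0336, 0.012]
ee_rot: [-0.061, 0.998, 0.0, 0.004]
force: [6.7, 0.5, 7.9]
finger_gap: 0.0
grip_force: 6.7
```

View pics/s3c.png

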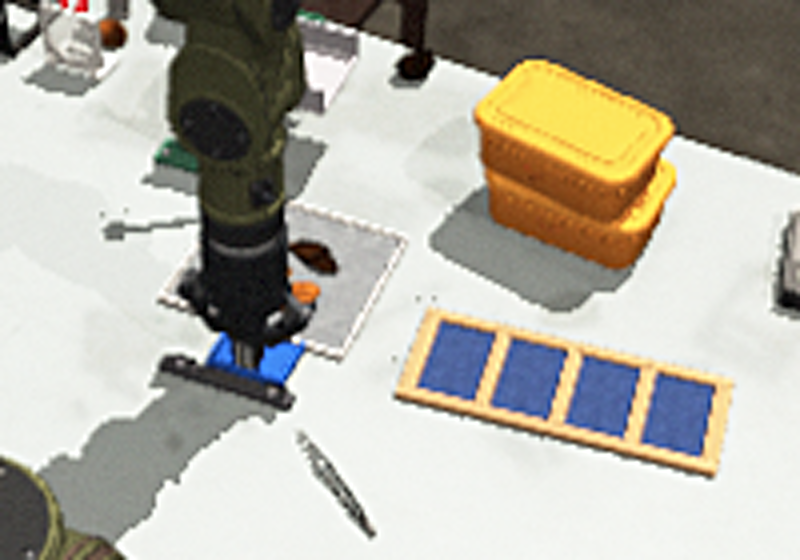

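The pocket (crop (255,360)) is at the bar (230,380) and the amber is still in the tray. One more small pull, then I'll lift and look.

```bash
python3 -m jog '[[0.5,0,0,0,0],[0.4,0,0,0,0],[0,0,0,0,0],[-0.6,0,-0.5,0,0],[0,0,-4,0,0],[0,0,-6,0,0.5],[0,0,-6,0,1],[-5,0,-6,0,1],[-5,0,-6,0,1],[0,0,0,0,1]]'; python3 - <<'E'
from h import *
s=snap('wrist','w1.png')
print('cam',(-np.array(s['R']).T@np.array(s['t'])).round(3))
for k in ('tray_middle','tray_pocket'): print(k,[(round(q['conf'],2),atz(s,q['xy'],.004).round(4)) for q in spot_point('wrist',k)[:1]])
for k in ('amber_p08_mid','amber_p14_mid','amber_p09_mid','amber_p02_mid'):
    print(k,[(round(q['conf'],2),np.round(q['xy']),atz(s,q['xy'],.011).round(4)) for q in spot_point('wrist',k)[:3]])
E
```

```text
time: 17.9
ee_pos: [0.4943, 0.0429, 0.2744]
ee_rot: [-0.061, 0.998, 0.0, 0.004]
force: [-1.2, -0.6, -1.1]
finger_gap: 0.0852
grip_force: 0.0
cam [0.413 0.034 0.409]
tray_middle [(0.85, array([0.5385, 0.0745, 0.004 ]))]
tray_pocket [(0.93, array([0.4241, 0.0409, 0.004 ]))]
amber_p08_mid [(0.96, array([257., 203.]), array([0.556 , 0.0564, 0.011 ]))]
amber_p14_mid [(0.72, array([257., 166.]), array([0.4966, 0.0488, 0.011 ]))]
amber_p09_mid [(0.42, array([266., 192.]), array([0.5364, 0.0693, 0.011 ]))]
amber_p02_mid [(0.75, array([276., 183.]), array([0.5201, 0.0818, 0.011 ]))]
```

View pics/w1.png

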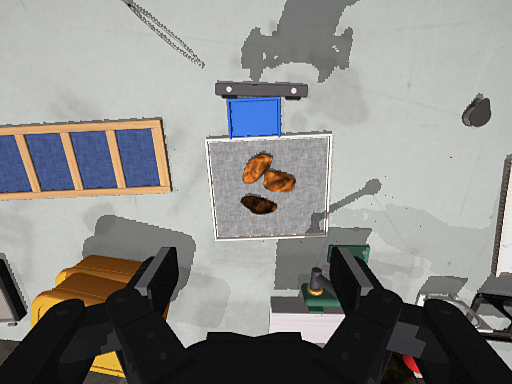

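Three pieces are in the tray, which is drawn up to the bar: orange at (257,168), orange at (279,182) and dark at (258,205). I'll measure the outlines from lower down.

```bash
cat >> h.py <<'E'
def pieces(cam='wrist',f=None,z=.011,amin=150):
    s=snap(cam,f); hsv=cv2.cvtColor(s['pixels'],cv2.COLOR_RGB2HSV)
    out=[]
    for k in ('amber_p08_mid','amber_p14_mid','amber_p09_mid','amber_p02_mid'):
        for q in masks_of(cam,k)[:2]:
            if q['conf']<.3: continue
            m=q['region'];p=np.argwhere(m)[:,::-1]
            if len(p)<amin: continue
            W=np.array([atz(s,x,z)[:2] for x in p])*1000
            c,sz,a=cv2.minAreaRect(W.astype(np.float32))
            ang=a if sz[0]>sz[1] else a+90
            print(k,round(q['conf'],2),p.mean(0).round(),'ctr',np.round(c),'mean',W.mean(0).round(),'size',np.round(sz),'longdir',round((ang+90)%180-90))
    return s
E
python3 -m jog '[[-1.8,0,-0.0,0,1],[-1.8,0,4,0,1],[0,0,4,0,1],[0,0,4,0,1],[0,0,0,0,1]]'; python3 - <<'E'
from h import *
pieces(f='w2.png')
E
```

```text
time: 18.88
ee_pos: [0.5223, 0.0466, 0.1479]
ee_rot: [-0.061, 0.998, -0.0, -0.005]
force: [0.7, 0.7, -0.3]
finger_gap: 0.0854
grip_force: 0.0
amber_p08_mid 0.78 [259. 223.] ctr [560.  58.] mean [560.  58.] size [56. 31.] longdir 69
amber_p14_mid 0.85 [257. 169.] ctr [501.  47.] mean [500.  49.] size [30. 58.] longdir -35
amber_p02_mid 0.76 [289. 190.] ctr [516.  87.] mean [517.  85.] size [34. 49.] longdir -83
```

View pics/w2.png

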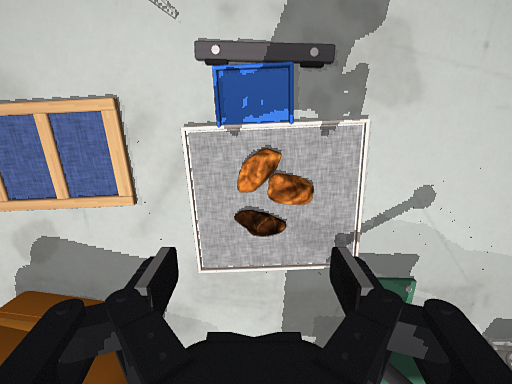

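The outlines match the listed sizes: p14, p02 and p08 are present, p09 is absent. I'll take p02 first, since it has the most free space around it.

```bash
python3 -m jog '[[0,0,0,-10,0.54],[0,0,0,-10,0.54],[0,0,0,-10,0.54],[0,0,0,-10,0.54],[0,0,0,-10,0.54],[0,0,0,-10,0.54],[0,0,0,-10,0.54],[0,0,0,-10,0.54],[0,0,0,-8,0.54],[0,0,0,0,0.54]]' 40;  python3 -c "
from h import *
print(tool([.517,.090,.0115]),Ro.from_quat(get_state()['ee_rot']).as_matrix()[:2,:2].round(3))"
```

```text
time: 20.38
ee_pos: [0.5274, 0.0471, 0.1528]
ee_rot: [0.737, -0.676, 0.001, -0.001]
force: [-0.5, -0.9, -0.1]
finger_gap: 0.0462
grip_force: 0.0
[-4.36772268  0.71186844 14.12825078] [[ 0.085 -0.996]
 [-0.996 -0.085]]
```

```bash
python3 -m jog '[[-4.4,0.7,0,0,0.54],[0,0,4,0,0.54],[0,0,4,0,0.54],[0,0,3,0,0.54],[0,0,2.2,0,0.54],[0,0,0.9,0,0.54],[0,0,0,0,0.54],[0,0,0,0,0.3],[0,0,0,0,0.1],[0,0,0,0,0.1],[0,0,0,0,0.1],[0,0,0,0,0.1]]' 40
```

```text
time: 21.88
ee_pos: [0.5163, 0.0903, 0.0117]
ee_rot: [0.737, -0.676, 0.0, -0.001]
force: [-1.6, -0.6, 4.9]
finger_gap: 0.0293
grip_force: 40.4
```

```bash
python3 -m jog '[[0,0,-2,0,0.1],[0,0,-3,0,0.1],[0,0,0,10,0.1],[0,0,0,10,0.1],[0,0,0,10,0.1],[0,0,0,10,0.1],[0,0,0,10,0.1],[0,0,0,10,0.1],[0,0,0,10,0.1],[0,0,0,10,0.1],[0,0,0,5,0.1],[0,0,0,0,0.1]]';  python3 -c "
from h import *
print(tool([.537,-.267,.06]),Ro.from_quat(get_state()['ee_rot']).as_matrix()[:2,:2].round(3))"
```

```text
time: 23.38
ee_pos: [0.5162, 0.0903, 0.061]
ee_rot: [-0.087, 0.996, 0.0, 0.001]
force: [0.3, 0.1, -0.3]
finger_gap: 0.0291
grip_force: 38.9
[  4.16099126 -35.54401291   0.09968352] [[-0.985 -0.174]
 [-0.174  0.985]]
```

```bash
python3 -m jog '[[0.5,-4.5,0,0,0.1],[0.5,-4.5,0,0,0.1],[0.5,-4.5,0,0,0.1],[0.5,-4.5,0,0,0.1],[0.5,-4.5,0,0,0.1],[0.5,-4.5,0,0,0.1],[0.5,-4.5,0,0,0.1],[0.6,-4,0,0,0.1],[0,0,0,0,0.1]]';  python3 - <<'E'
from h import *
print(tool([.537,-.267,.018]))
s=snap('wrist','w3.png')
for b,X in dict(b3=(.532,-.268,.004),b2=(.520,-.201,.004)).items(): print(b,proj(s,X))
E
```

```text
time: 24.5
ee_pos: [0.5374, -0.2697, 0.0608]
ee_rot: [-0.086, 0.996, -0.001, 0.001]
force: [0.5, 0.1, 0.5]
finger_gap: 0.0293
grip_force: 39.0
[2.63927021e-03 2.83444179e-01 4.27951455e+00]
b3 [255.89570934 211.61953179]
b2 [343.78321407 211.17817935]
```

View pics/w3.png

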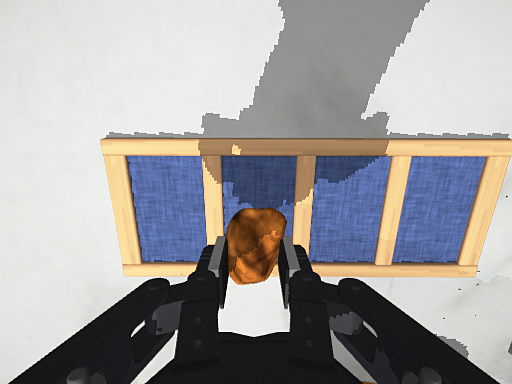

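Bay 3 shows at (259,209), with the projection at (256,212), so the two agree to about 2 mm. The p02 piece is held straight. I'll lower and release it.

```bash
python3 -m jog '[[0,0.4,2,0,0.1],[0,0,1.5,0,0.1],[0,0,0.85,0,0.1],[0,0,0,0,0.1],[0,0,0,0,0.4],[0,0,0,0,0.5],[0,0,0,0,0.54],[0,0,-2,0,0.54],[0,0,-4,0,0.54],[0,0,0,0,0.54]]'; python3 - <<'E'
from h import *
pieces(amin=100)
E
```

```text
time: 25.8
ee_pos: [0.5387, -0.264, 0.0804]
ee_rot: [-0.087, 0.996, -0.002, 0.003]
force: [0.2, 0.4, -0.1]
finger_gap: 0.0457
grip_force: 0.0
amber_p02_mid 0.82 [257. 200.] ctr [ 530. -263.] mean [ 529. -263.] size [50. 32.] longdir 2
```

```bash
python3 -m jog '[[-0.7,4,-3.5,0,0.54],[-0.7,4.5,-3.5,0,0.54],[-0.7,4.5,0,0,0.54],[-0.8,4.5,0,0,0.54],[-0.8,4.5,0,0,0.54],[-0.8,4.5,0,0,0.54],[0,4.1,0,0,0.54],[0,0,0,0,0.54]]'; python3 - <<'E'
from h import *
s=pieces(f='w4.png')
print([(round(q['conf'],2),atz(s,q['xy'],.004).round(4)) for q in spot_point('wrist','tray_middle')[:1]])
E
```

```text
time: 27.05
ee_pos: [0.526, 0.0489, 0.1457]
ee_rot: [-0.089, 0.996, 0.0, -0.001]
force: [-0.2, 0.5, -0.2]
finger_gap: 0.0461
grip_force: 0.0
amber_p14_mid 0.92 [257. 166.] ctr [500.  48.] mean [500.  49.] size [30. 58.] longdir -39
amber_p09_mid 0.68 [ 62. 139.] ctr [ 512. -155.] mean [ 509. -148.] size [111. 140.] longdir -81
[(0.66, array([0.5339, 0.075 , 0.004 ]))]
```

View pics/w4.png

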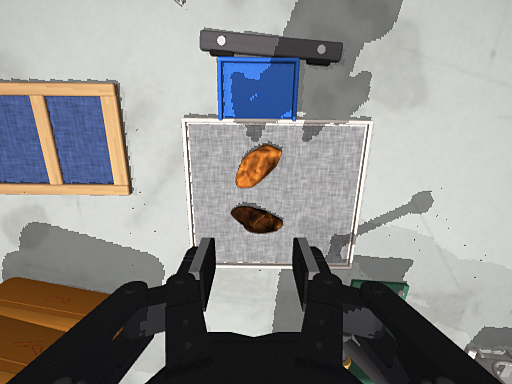

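p14 is at (258,166) and p08 at (257,219), both undisturbed. p08 next.

```bash
python3 -m jog '[[0,0,0,-10.5,0.5],[0,0,0,-10.5,0.5],[0,0,0,-10.5,0.5],[0,0,0,-10.5,0.5],[0,0,0,-10.5,0.5],[0,0,0,-10.5,0.5],[0,0,0,0,0.5]]' 40;  python3 -c "
from h import *
s=snap('side')
print(tool([.560,.060,.0115]),Ro.from_quat(get_state()['ee_rot']).as_matrix()[:2,:2].round(3))"
```

```text
time: 28.22
ee_pos: [0.5275, 0.0457, 0.1468]
ee_rot: [-0.593, 0.805, -0.0, -0.0]
force: [0.1, 0.6, -0.7]
finger_gap: 0.0429
grip_force: 0.0
[-2.31719353 -2.68582255 13.53173203] [[-0.297 -0.955]
 [-0.955  0.297]]
```

```bash
python3 -m jog '[[-2.3,-2.7,0,0,0.5],[0,0,4,0,0.5],[0,0,4,0,0.5],[0,0,3,0,0.5],[0,0,2,0,0.5],[0,0,0.5,0,0.5],[0,0,0,0,0.5],[0,0,0,0,0.3],[0,0,0,0,0.1],[0,0,0,0,0.1],[0,0,0,0,0.1],[0,0,0,0,0.1]]' 40
```

```text
time: 29.78
ee_pos: [0.5609, 0.0607, 0.0131]
ee_rot: [-0.595, 0.804, -0.001, 0.001]
force: [0.2, 0.4, 6.0]
finger_gap: 0.0248
grip_force: 39.5
```

```bash
python3 -m jog '[[0,0,-2,0,0.1],[0,0,-3,0,0.1],[0,0,0,10.5,0.1],[0,0,0,10.5,0.1],[0,0,0,10.5,0.1],[0,0,0,10.5,0.1],[0,0,0,10.5,0.1],[0,0,0,10.5,0.1],[0,0,0,0,0.1]]';  python3 -c "
from h import *
print(tool([.521,-.198,.06]),Ro.from_quat(get_state()['ee_rot']).as_matrix()[:2,:2].round(3))"
```

```text
time: 30.9
ee_pos: [0.56, 0.0607, 0.062]
ee_rot: [-0.088, 0.996, 0.0, 0.0]
force: [0.6, -0.0, 0.1]
finger_gap: 0.0251
grip_force: 39.2
[  8.37040087 -24.78690922   0.1934992 ] [[-0.985 -0.175]
 [-0.175  0.985]]
```

```bash
python3 -m jog '[[1.4,-4,0,0,0.1],[1.4,-4,0,0,0.1],[1.4,-4.2,0,0,0.1],[1.4,-4.2,0,0,0.1],[1.4,-4.2,0,0,0.1],[1.4,-4.2,0,0,0.1],[0,0,0,0,0.1]]';  python3 - <<'E'
from h import *
print(tool([.521,-.198,.018]))
s=pieces(f='w5.png',z=.05,amin=50)
print(proj(s,(.521,-.198,.004)))
E
```

```text
time: 31.78
ee_pos: [0.52, -0.201, 0.062]
ee_rot: [-0.086, 0.996, -0.0, 0.0]
force: [-0.0, 0.1, 0.7]
finger_gap: 0.0248
grip_force: 39.3
[-0.14634871  0.28041801  4.40098998]
amber_p08_mid 0.69 [254. 245.] ctr [ 521. -200.] mean [ 520. -200.] size [60. 28.] longdir 10
amber_p14_mid 0.35 [206. 205.] ctr [ 506. -229.] mean [ 499. -232.] size [ 88. 227.] longdir -80
amber_p02_mid 0.59 [171. 219.] ctr [ 512. -251.] mean [ 511. -252.] size [39. 28.] longdir 8
[255.96217563 218.82428641]
```

View pics/w5.png

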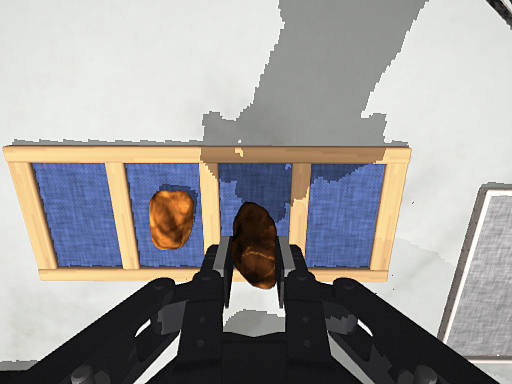

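p02 lies flat in bay 3 at (171,219), and p08 is held lengthways over bay 2, whose centre is at (257,216). Lower and release.

```bash
python3 -m jog '[[-0.1,0.25,2,0,0.1],[0,0,1.6,0,0.1],[0,0,0.8,0,0.1],[0,0,0,0,0.1],[0,0,0,0,0.4],[0,0,0,0,0.48],[0,0,0,0,0.48],[0,0,-2,0,0.48],[0,0,-4,0,0.48],[0,0,0,0,0.54]]'; python3 - <<'E'
from h import *
pieces(amin=100)
print(tool([.526,.0489,.1457]))
E
```

```text
time: 33.28
ee_pos: [0.5235, -0.1966, 0.0811]
ee_rot: [-0.087, 0.996, -0.002, 0.003]
force: [-0.8, -0.3, -0.7]
finger_gap: 0.0461
grip_force: 0.0
amber_p08_mid 0.76 [257. 202.] ctr [ 517. -195.] mean [ 516. -195.] size [57. 28.] longdir 10
amber_p02_mid 0.95 [173. 204.] ctr [ 531. -262.] mean [ 529. -262.] size [51. 34.] longdir 3
[-4.83757647 23.934434   -6.87942547]
```

```bash
python3 -m jog '[[-0.8,4.8,-3,0,0.6],[-0.8,4.8,-3,0,0.6],[-0.8,4.8,-0.5,0,0.6],[-0.8,4.8,0,0,0.6],[-0.8,4.8,0,0,0.6],[0,0,0,9.5,0.6],[0,0,0,9.5,0.6],[0,0,0,9.5,0.6],[0,0,0,9.5,0.6],[0,0,0,9,0.6],[0,0,0,0,0.6]]'; python3 - <<'E'
from h import *
s=pieces()
print(tool([.500,.048,.0125]),Ro.from_quat(get_state()['ee_rot']).as_matrix()[:2,:2].round(3))
print([(round(q['conf'],2),atz(s,q['xy'],.004).round(4)) for q in spot_point('wrist','tray_middle')[:1]])
E
```

```text
time: 34.9
ee_pos: [0.5178, 0.0477, 0.1418]
ee_rot: [0.317, 0.949, -0.0, -0.001]
force: [0.0, -0.1, 0.5]
finger_gap: 0.0514
grip_force: 0.0
amber_p08_mid 0.77 [ 86. 299.] ctr [ 503. -196.] mean [ 505. -196.] size [27. 35.] longdir -85
amber_p14_mid 0.91 [244. 177.] ctr [500.  48.] mean [500.  49.] size [30. 57.] longdir -37
amber_p14_mid 0.35 [ 55. 331.] ctr [ 514. -265.] mean [ 515. -265.] size [15. 38.] longdir -85
amber_p09_mid 0.49 [475. 309.] ctr [811. 157.] mean [803. 173.] size [108. 253.] longdir -20
amber_p02_mid 0.8 [ 55. 331.] ctr [ 514. -265.] mean [ 515. -265.] size [16. 38.] longdir -82
[ 1.47445016 -1.07946797 13.00803839] [[-0.799  0.601]
 [ 0.601  0.799]]
[]
```

```bash
python3 -m jog '[[1.4,-1.1,0,0,0.55],[0,0,4,0,0.55],[0,0,4,0,0.55],[0,0,3,0,0.55],[0,0,1.5,0,0.55],[0,0,0.4,0,0.55],[0,0,0,0,0.55],[0,0,0,0,0.3],[0,0,0,0,0.1],[0,0,0,0,0.1],[0,0,0,0,0.1],[0,0,0,0,0.1]]' 40; python3 -m jog '[[0,0,-2,0,0.1],[0,0,-3,0,0.1],[0,0,0,-9.5,0.1],[0,0,0,-9.5,0.1],[0,0,0,-9.5,0.1],[0,0,0,-9.5,0.1],[0,0,0,-9,0.1],[0,0,0,0,0.1]]';  python3 -c "
from h import *
print(tool([.509,-.131,.06]),Ro.from_quat(get_state()['ee_rot']).as_matrix()[:2,:2].round(3))"
```

```text
time: 36.7
ee_pos: [0.5016, 0.0475, 0.015]
ee_rot: [0.317, 0.948, 0.0, 0.001]
force: [-0.8, 0.1, 6.5]
finger_gap: 0.0277
grip_force: 39.5
time: 37.7
ee_pos: [0.5008, 0.0474, 0.064]
ee_rot: [-0.086, 0.996, -0.0, 0.0]
force: [-0.9, 0.3, -0.2]
finger_gap: 0.0275
grip_force: 39.3
[  2.25195915 -17.7186542    0.40208951] [[-0.985 -0.171]
 [-0.171  0.985]]
```

```bash
python3 -m jog '[[0.5,-4,0,0,0.1],[0.6,-4.5,0,0,0.1],[0.6,-4.6,0,0,0.1],[0.5,-4.6,0,0,0.1],[0,0,0,0,0.1]]';  python3 - <<'E'
from h import *
print(tool([.509,-.131,.019]))
s=pieces(f='w6.png',z=.05,amin=50)
print(proj(s,(.509,-.131,.004)))
E
```

```text
time: 38.33
ee_pos: [0.5104, -0.1336, 0.0641]
ee_rot: [-0.083, 0.997, -0.001, 0.001]
force: [-1.2, -0.2, 0.7]
finger_gap: 0.0276
grip_force: 39.4
[0.1042442  0.28592872 4.508546  ]
amber_p08_mid 0.6 [173. 214.] ctr [ 499. -185.] mean [ 498. -184.] size [46. 24.] longdir 12
amber_p14_mid 0.66 [255. 248.] ctr [ 515. -132.] mean [ 513. -131.] size [65. 30.] longdir 8
amber_p02_mid 0.63 [ 82. 217.] ctr [ 510. -238.] mean [ 509. -238.] size [38. 29.] longdir 10
[256.02375509 214.90015852]
```

View pics/w6.png

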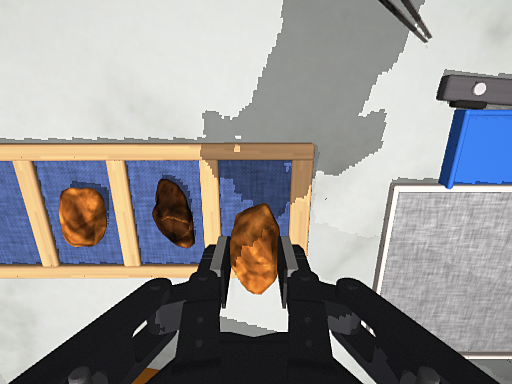

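p14 is held lengthways over bay 1 (centre near (255,214)). p08 at (173,213) and p02 at (82,216) lie inside bays 2 and 3. Lower and release.

```bash
python3 -m jog '[[0.2,0.25,2,0,0.1],[0,0,1.6,0,0.1],[0,0,0.9,0,0.1],[0,0,0,0,0.1],[0,0,0,0,0.4],[0,0,0,0,0.5],[0,0,0,0,0.5],[0,0,-2,0,0.5],[0,0,-4,0,0.5],[0,-5,-3,0,0.5],[0,0,-3,0,0.5],[0,0,0,0,0.54]]'; python3 - <<'E'
from h import *
s=pieces(f='w7.png',amin=100)
B=np.array([.520,-.200]);u=np.array([np.cos(.171),np.sin(.171)])
for c in ('scene',):
    s=snap(c,'s7.png')
    for k in ('tray_middle','lever_knob'): print(k,[(round(q['conf'],2),atz(s,q['xy'],.004 if 'tray' in k else .2229).round(4)) for q in spot_point(c,k)[:1]])
E
```

```text
time: 40.08
ee_pos: [0.518, -0.1791, 0.1415]
ee_rot: [-0.086, 0.996, -0.001, 0.003]
force: [0.2, 1.3, 0.1]
finger_gap: 0.0462
grip_force: 0.0
amber_p08_mid 0.95 [239. 186.] ctr [ 516. -195.] mean [ 516. -194.] size [56. 28.] longdir 10
amber_p14_mid 0.87 [305. 186.] ctr [ 506. -127.] mean [ 505. -127.] size [58. 29.] longdir 9
amber_p09_mid 0.37 [304. 187.] ctr [ 507. -128.] mean [ 506. -127.] size [57. 28.] longdir 12
amber_p02_mid 0.57 [172. 187.] ctr [ 531. -262.] mean [ 529. -262.] size [48. 32.] longdir 5
tray_middle [(0.76, array([0.5377, 0.0603, 0.004 ]))]
lever_knob [(0.66, array([0.609 , 0.1939, 0.2229]))]
```

View pics/w7.png

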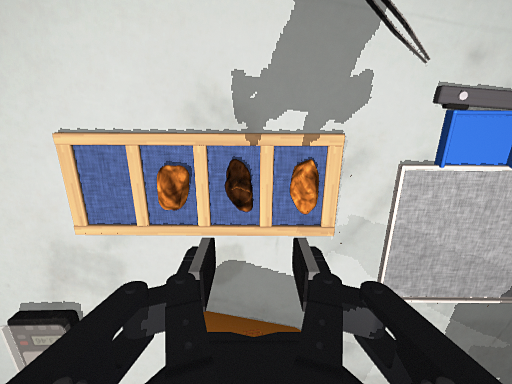

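View pics/s7.png

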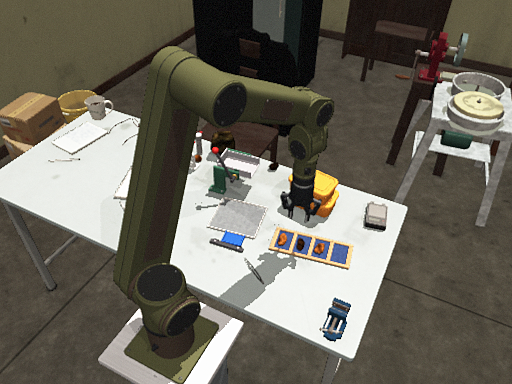

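All three pieces lie flat and lengthways: (172,187), (239,186) and (305,186). The pan still looks level, but I'll check the knob against the start picture by its red centroid.

```bash
python3 - <<'E'
from h import *
for f in ('scene0.png','s7.png'):
    hsv=cv2.cvtColor(cv2.imread('pics/'+f),cv2.COLOR_BGR2HSV)
    m=(cv2.inRange(hsv,(0,170,90),(6,255,255))|cv2.inRange(hsv,(172,170,90),(180,255,255)))[140:160,205:225]
    p=np.argwhere(m)[:,::-1]+[205,140];print(f,len(p),p.mean(0))
a=[cv2.imread('pics/'+f)[130:190,200:270] for f in ('scene0.png','s7.png')]
cv2.imwrite('pics/cmp.png',cv2.resize(np.hstack(a),None,fx=5,fy=5))
E
```

```text
scene0.png 38 [214.92105263 149.55263158]
s7.png 39 [214.8974359  149.64102564]
```

View pics/cmp.png

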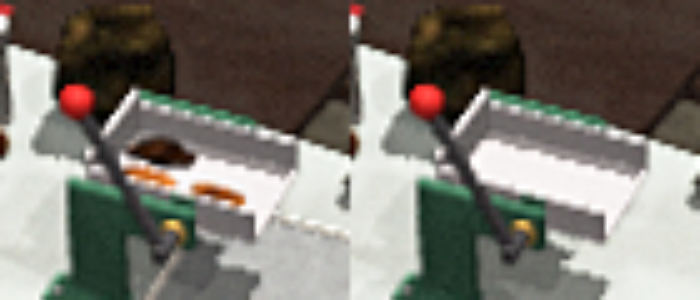

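The knob is at the same pixel as at the start (214.9,149.6), so the pan is level, and it is empty. Handing in.

```bash
python3 -c "
from workcell import *
print(hand_in())"
```

```text
the job is handed in; nothing more can be done
None
```

The job is handed in: p14, p08 and p02 lie flat and lengthways in bays 1, 2 and 3 (p09 was absent), the pan is level and the tray is at the stop bar, but `hand_in()` returned no verdict.

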